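# Load a bin of screws into the roller lane

### The job

The parts bin standing askew on the infeed plate goes into the roller lane: line it up and push it gently and steadily down between the two guide rails until it is fully home at the end stop and the spring catch has snapped up behind it. Only push it with the fingers, never grip or lift it, and let neither the bin nor the robot touch a guide rail, as they are light clip-on strips that are easily knocked off. Leave the loose things round about where they are and finish clear of the bin.

Things in the scene. Friction and masses are not known exactly. Their poses are not given: they have to be found in the camera images.
- bin_lane: Low bench-top roller lane, fixed. Origin: on the bench under the middle of the lane's mouth; x points the way in (roughly to the robot's right), y left of that, z up. Everything runs 45 mm above the bench. From x = 0 to 238 mm the bin runs on two tracks of small freely turning wheels (20 mm diameter, at y = -34 and +34 mm, drag about 1 N), between guide rails
- infeed_mid (a point): Middle of the infeed plate's top, at x = -101 mm, y = 0 of the lane, 45 mm above the bench. Flat steel plate, level with the wheels, x -203 to -2 mm, y -95 to 95 mm in the lane's frame, with nothing standing on it but the bin
- stop_mid (a point): Middle of the end stop, between the faces of its two rubber buffers: x = 238 mm, y = 0 of the lane, 63 mm above the bench. The steel stop plate behind them reaches up to 80 mm above the bench
- rail_left: Guide rail on the +y side of the lane, a 4 mm aluminium strip; its frame is the lane's. Inner face at y = +59 mm for x 30 to 235 mm, from 52 to 90 mm above the bench; from x = 30 mm back to x = 0 it flares outward to y = +69 mm. The clips that hold it reach out to y = 82 mm
- rail_right: Guide rail on the -y side, mirror image of the left one: inner face at y = -59 mm, so the lane is 118 mm wide between the rails
- catch (a joint): Spring catch in the middle of the lane: 26 mm wide steel tongue hinged at x = 38 mm of the lane, sloping up the way in. 0 rad: up, tip 10 mm above the wheels; about 0.17 rad: pressed level with them by a bin on top (0.7 N at the tip). It springs back by itself once the bin has passed, unless something lower than 57 mm above the bench is over it
- catch_tip (a point): Tip of the spring catch, at x = 94 mm, y = 0 of the lane and 55 mm above the bench when the catch is up
- stock_bin: Open-front parts bin, 0.5 to 0.8 kg, 134 mm long, 100 wide (rim 108), 100 high, walls 2 mm, loose. Origin: centre of its underside; x points to the tall back wall (outer face x = +68 mm); front wall 50 high, face at x = -66; sides at y = -50 and 50. Starts low front toward the lane, 10 to 32 mm off the lane's middle on the robot's side, turned up to 0.22 rad. Home: origin at x = 172 mm, y = 0 of the lane
- tape_measure: Bystander: yellow tape measure, 34 x 72 x 63 mm, loose on the bench beyond the infeed plate. Origin: centre of its underside
- marker_pen: Bystander: marker pen, 17 x 128 x 17 mm, lying loose on the near side of the lane. Origin: centre of its underside
- turned_shaft: Bystander: stepped turned steel shaft, 24 x 121 x 24 mm, lying loose on the near side of the infeed plate. Origin: centre of its underside
- v_block_2: Bystander: steel V-block, 45 x 40 x 30 mm, loose beyond the lane's end stop. Origin: centre of its underside
Not all that is in view belongs to the job. There is more than one size of the stock_bin; the job needs the larger.

How it is judged:
By the outcome, as a careful person would: the job done as asked, in the order asked, and still so for the second after the job is handed in, with the robot touching nothing.
It also fails if it takes over 64 s, if anything falls off the work surface, if the arm or the gripper's body presses on something with over 40 N, if the wrist force passes 120 N, or if a joint passes its speed limit or range.

### The arm

A 6-joint arm with a two-finger parallel gripper is mounted at the origin on a cart in front of the work surface, level with it; the furniture and walls round the work are solid. World frame = base frame: x ahead of the robot, y to its left, z up, the work surface at z = 0. Lengths are in m, angles in rad, forces in N, time in s.
With the tool pointing down it reaches from about 0.375 to 0.975 m from the base axis. Payload 3.8 kg.
Tool frame: the origin (TCP) lies midway between the tips of the shut fingers; the grasp point (between the pads) lies 19 mm behind it; z points along the fingers, y is the line along which they close (so a half turn about z gives the same grasp; the last joint's range is limited). The gripper opens to 85 mm and grips with 20 to 120 N. Pads are 22 mm wide; open, the fingers measure 114 mm over their backs; the gripper's body (76 mm by 85 mm) begins 54 mm behind the grasp point. The pads swing forward as they close: fully open they stand 13 mm farther back than shut.
Start: joints at [-1.137, 0.264, 1.604, -0, 1.274, -0.037], TCP at [0.306, -0.602, 0.231] pointing down, gripper open.
Joint ranges: [-2.63, 2.63], [-0.94, 2.18], [0.31, 2.57], [-1.31, 4.45], [0, 2.66], [-2.55, 2.55]. Speed limits (rad/s): [2.57, 2.57, 3.14, 3.14, 3.14, 3.14].

### API

Orientations are given as a rotation vector (axis times angle).
In Python, from workcell import bot gives the robot as it stands.
- The arm moves only by the tool step_arm, never from a script. Its argument "motion" is a list of rows, each a list of 5 numbers: the finger opening in cm, from 0 to 8.54, then the shift along the tool's x, y, z in cm, then the turn about the tool's z in degrees. In form: [[claw, dx, dy, dz, twist], ...]. A call has 1 to 20 rows; each row is the pose to reach, as a shift and turn from the pose commanded when the call began, along the tool's axes at that moment; what a row does not reach only later rows make up. A row lasts 1/10 s, in which the tool goes at most 50 mm and 8.59 degrees, less where a joint would pass 70% of its speed; a pose out of reach is approached as far as the arm can. A call with a gripper value outside its range is refused whole. The fingers move at their own pace and stop on an object; "force" is the grip in N (left out, the last holds). Time passes only in rows, so rows that repeat a pose let the fingers close. It gives the time, the measured TCP pose, the force, the opening and the grip force at its end, in the units of the state.
- bot.read_state(): the state, without advancing time (a new reading comes with each control period).
- bot.read_camera(name): name is "scene" or "top"; returns (picture, depth): 384x512x3 uint8, red, green, blue; 384x512 float32, m along the optical axis (not along the pixel's ray), 0 where there is no reading.
- bot.calibration(name): a dict with "mtx" (3x3 intrinsics, pixels), "origin" and "orientation" of the camera in the world. Camera axes: x right, y up, looking along -z (the intrinsics and any distortion apply to the point x, -y, -z); pixel columns grow to the right and rows downward; lengths in m; the calibration is good to about 2 mm. A picture is of the moment at which its call begins. calibration takes no time and is no camera call.
- bot.finish_job(): hands the job in; it is judged then, once.
The state is a dict: "time": time; "q": joint angles; "joint_vel": joint speeds; "joint_torque": joint torques, N m; "tool_pos": TCP position; "tcp_rot": TCP orientation; "wrist_force": force on the tool from outside, world axes, zero at the start; "torque": the same for the moment, N m; "width": opening from 0.0 (shut) to 1.0 (fully open); "grip_force": force on a finger pad.
Only numpy, scipy, OpenCV 4.12 (cv2) and the standard library are available. Lean on these libraries where they do the work, as an engineer would, in place of code of your own. Each camera call takes 0.05 s, during which the arm holds its last target. There are 200 camera calls.

## Working session

There is one attempt and no reset: what is moved stays moved. The work goes in short steps, Python scripts to look and compute and a tool call to move; the robot and the scene stay as the last step left them, time stands still between calls to the robot, and variables do not carry over. Pictures are saved under pics/ and viewed, at most 10 in all, crops included, and the job is handed in when it is done.

Besides the shell and the picture viewer there is one more tool, called as name([rows], argument=value, ...), one row to a line, values as JSON. step_arm: Moves the arm, as the interface text tells. Its arguments: {"type":"object","properties":{"motion":{"type":"array","items":{"type":"array","items":{"type":"number"}}},"force":{"type":"number"}},"required":["motion"]}

```bash
mkdir -p pics; ls
cat > h.py <<'E'
import numpy as np, cv2
from workcell import bot
def snap(n,fn=None):
    p,d=bot.read_camera(n)
    np.savez('last_%s.npz'%n,p=p,d=d)
    if fn: cv2.imwrite('pics/'+fn,p[:,:,::-1])
    return p,d
def R(c):
    o=np.array(c['orientation'],float)
    return o if o.shape==(3,3) else cv2.Rodrigues(o)[0]
def cloud(n,d):
    c=bot.calibration(n);K=np.array(c['mtx']);v,u=np.mgrid[:d.shape[0],:d.shape[1]]
    P=np.stack([(u-K[0,2])/K[0,0]*d,-(v-K[1,2])/K[1,1]*d,-d],-1)
    return P@R(c).T+np.array(c['origin'])
E
python3 - <<'E'
from h import *
for n in ('scene','top'):
    print(bot.calibration(n)); snap(n,n+'0.png')
print(bot.read_state())
E
```

```text
pics
{'mtx': array([[468.96228966,   0.        , 258.87645841],
       [  0.        , 468.96228966, 193.21108837],
       [  0.        ,   0.        ,   1.        ]]), 'origin': array([-0.85757107,  0.32045211,  0.93501996]), 'orientation': array([ 0.71244278, -0.9167274 , -1.64739555])}
{'mtx': array([[453.01389034,   0.        , 257.38594807],
       [  0.        , 453.01389034, 196.93817949],
       [  0.        ,   0.        ,   1.        ]]), 'origin': array([0.35902576, 0.00508399, 1.30959672]), 'orientation': array([ 0.08382331, -0.07880471, -1.59169386])}
{'time': 0.1, 'q': array([-1.13689734e+00,  2.64724368e-01,  1.60526338e+00,  2.82323303e-05,
        1.27372522e+00, -3.69012397e-02]), 'joint_vel': array([-2.12256337e-03, -3.24995616e-03, -4.19561038e-03, -7.15606966e-04,
        9.52684906e-05, -9.01667520e-04]), 'joint_torque': array([ 4.67819937e-04, -5.16704786e+01, -3.68589306e+01, -1.99944577e-05,
        6.27874484e-03, -4.71075782e-05]), 'tool_pos': array([ 0.30589893, -0.60094181,  0.23004116]), 'tcp_rot': array([-3.05292744e+00, -7.32221467e-01,  6.14816445e-04]), 'wrist_force': array([-0.3833388 , -0.35248158, -0.43392681]), 'torque': array([-0.02330198, -0.00716091, -0.02068019]), 'grip_force': 0.0, 'width': 1.001638525821951}
```

View pics/top0.png

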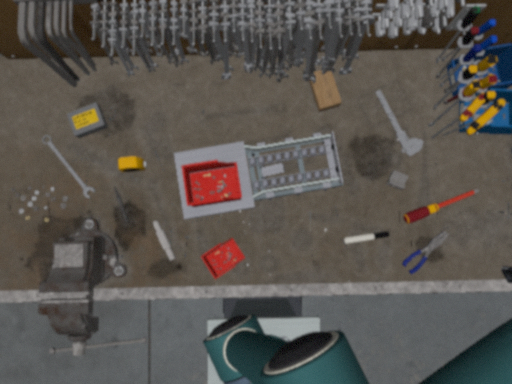

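View pics/scene0.png

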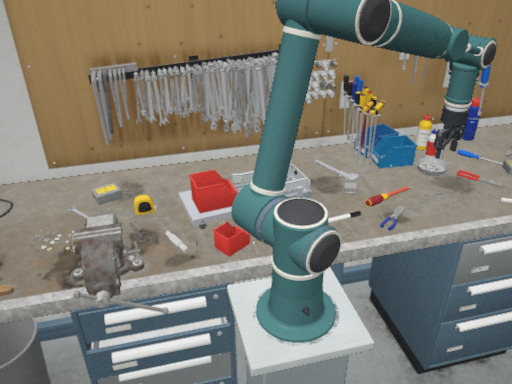

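Candidates for the bin: the large red bin on the plate (top 212,183) and the small red bin on the bench (top 223,257). The description says the larger one on the infeed plate, so I choose (212,183). Next is a close crop and the measurement.

Run:
```python
from h import *
f=np.load('last_top.npz');p,d=f['p'],f['d'];X=cloud('top',d)
cv2.imwrite('pics/crop.png',cv2.resize(p[120:285,150:360],None,fx=3.6,fy=3.6,interpolation=cv2.INTER_CUBIC)[:,:,::-1])
hsv=cv2.cvtColor(p,cv2.COLOR_RGB2HSV)
red=((hsv[...,0]<8)|(hsv[...,0]>172))&(hsv[...,1]>150)&(hsv[...,2]>80)
n,l,s,c=cv2.connectedComponentsWithStats(red.astype(np.uint8))
for i in range(1,n):
    if s[i,4]>200:
        Q=X[(l==i)];print(i,s[i],c[i],np.percentile(Q[:,2],[1,50,99]))
# lane+plate by height
Z=X[...,2]; reg=np.zeros(Z.shape,bool);reg[125:225,165:350]=1
for a,b in ((.035,.052),(.075,.1)):
    m=reg&(Z>a)&(Z<b)&~red
    print(a,m.sum(),np.median(Z[m]),cv2.minAreaRect(X[m][:,:2].astype(np.float32)))
b=np.median(X[250:280,260:330,2]);print('bench',b)
```

```text
5 [ 183  161   58   45 1827] [210.45922277 182.82375479] [0.04251026 0.05029488 0.14827267]
10 [202 238  42  40 890] [222.11348315 257.65168539] [-0.00395644  0.00345308  0.07330094]
0.035 4161 0.04442826733468719 ((0.5626025199890137, 0.003952935338020325), (0.19205692410469055, 0.45604199171066284), 8.74893856048584)
0.075 628 0.08924938077719335 ((0.5637542605400085, -0.010457232594490051), (0.14282327890396118, 0.4182852506637573), 8.401993751525879)
bench 0.0005387148494988558
```

View pics/crop.png

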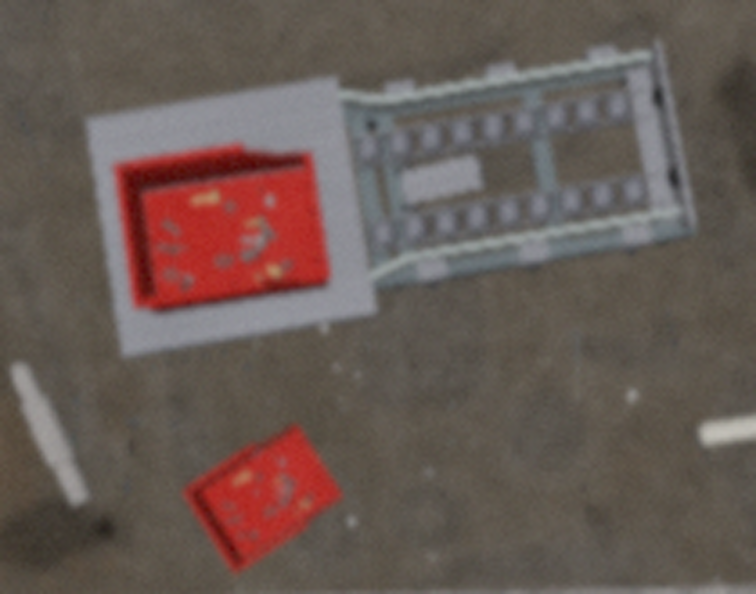

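The crop shows the big bin (crop 222,230) with its tall back wall on the left, away from the lane, the small bin at (265,500), and the catch tongue at (440,180). I am now fitting the lane and bin frames.

```bash
cat >> h.py <<'E'
def rays(n,uv,z):
    c=bot.calibration(n);K=np.array(c['mtx']);uv=np.asarray(uv,float)
    D=np.stack([(uv[:,0]-K[0,2])/K[0,0],-(uv[:,1]-K[1,2])/K[1,1],-np.ones(len(uv))],-1)@R(c).T
    o=np.array(c['origin']);return o+D*((z-o[2])/D[:,2])[:,None]
E
python3 - <<'E'
from h import *
f=np.load('last_top.npz');p,d=f['p'],f['d'];X=cloud('top',d);Z=X[...,2]
hsv=cv2.cvtColor(p,cv2.COLOR_RGB2HSV)
red=((hsv[...,0]<8)|(hsv[...,0]>172))&(hsv[...,1]>130)&(hsv[...,2]>60)
reg=np.zeros(Z.shape,bool);reg[125:225,165:350]=1
a=np.radians(8.6);ex=np.array([np.sin(a),-np.cos(a)]);ey=np.array([np.cos(a),np.sin(a)])
o=np.array([.5626,.0])
# rails: rays of rail pixels (by height) on z=.09
m=reg&(Z>.08)&(Z<.1)&~red
v,u=np.nonzero(m);W=rays('top',np.c_[u,v],.09)[:,:2]-o;lx,ly=W@ex,W@ey
print('rail x range',np.percentile(lx,[0,1,50,99,100]))
for s in (1,-1):
    k=(ly*s>.04)&(ly*s<.08)&(lx>-.0)&(lx<.18)
    P=np.polyfit(lx[k],ly[k],1);P=np.polyfit(lx[k][abs(ly[k]-np.polyval(P,lx[k]))<.004],ly[k][abs(ly[k]-np.polyval(P,lx[k]))<.004],1)
    print('rail',s,k.sum(),P[0],np.polyval(P,0),np.polyval(P,.1))
# plate: light grey pixels near z .045
m=reg&(Z>.03)&(Z<.055)&~red&(hsv[...,1]<40)&(hsv[...,2]>110)
m=cv2.morphologyEx(m.astype(np.uint8),cv2.MORPH_OPEN,np.ones((3,3)))
n,l,s,c=cv2.connectedComponentsWithStats(m);i=1+np.argmax(s[1:,4]);print(s[i])
v,u=np.nonzero(l==i);W=rays('top',np.c_[u,v],.045)[:,:2]
print('plate',cv2.minAreaRect(W.astype(np.float32)),((W-o)@ex).min(),((W-o)@ex).max())
# bin
n,l,s,c=cv2.connectedComponentsWithStats(red.astype(np.uint8))
b=l==l[183,212]
for lo in (.115,.13,.138):
    m=b&(Z>lo);Q=X[m];r=cv2.minAreaRect(Q[:,:2].astype(np.float32));print(lo,m.sum(),r)
m=b&(Z>.085);print('rim',cv2.minAreaRect(X[m][:,:2].astype(np.float32)))
print(np.histogram(Z[b],bins=np.arange(.04,.155,.01)))
E
```

```text
rail x range [-0.19957505 -0.07587963  0.08842471  0.21651268  0.21692289]
rail 1 164 -0.0014805236539741301 0.06090149306116028 0.06075344069576286
rail -1 155 -0.0014057398401384853 -0.06063164049075445 -0.0607722144747683
[ 174  141   81   78 2371]
plate ((0.5434293746948242, 0.12919364869594574), (0.19139057397842407, 0.20174992084503174), 8.484914779663086) -0.23164847410981637 -0.0295922673137302
0.115 339 ((0.45630383491516113, 0.11576604098081589), (0.26696035265922546, 0.12484539300203323), 23.624486923217773)
0.13 266 ((0.4550938606262207, 0.11701281368732452), (0.2700808048248291, 0.11867998540401459), 25.638778686523438)
0.138 228 ((0.4545896053314209, 0.11750206351280212), (0.27128517627716064, 0.11612685769796371), 26.459028244018555)
rim ((0.46051356196403503, 0.11003915220499039), (0.2511451244354248, 0.14895495772361755), 15.28991985321045)
(array([947, 332,  86,  60,  69, 109,  79,  46,  47,  42, 212]), array([0.04, 0.05, 0.06, 0.07, 0.08, 0.09, 0.1 , 0.11, 0.12, 0.13, 0.14,
       0.15]))
```

```bash
cat >> h.py <<'E'
a=np.radians(8.5);ex=np.array([np.sin(a),-np.cos(a)]);ey=np.array([np.cos(a),np.sin(a)]);O=np.array([.5586,.0278])
def lane(P): P=np.asarray(P)[...,:2]-O; return np.stack([P@ex,P@ey],-1)
def world(l): l=np.asarray(l); return O+l[...,:1]*ex+l[...,1:]*ey
def redmask(p):
    hsv=cv2.cvtColor(p,cv2.COLOR_RGB2HSV)
    return ((hsv[...,0]<8)|(hsv[...,0]>172))&(hsv[...,1]>130)&(hsv[...,2]>60)
def findbin(p,d,dbg=0):
    X=cloud('top',d);L=lane(X);Z=X[...,2]
    b=redmask(p)&(abs(L[...,1])<.12)&(L[...,0]>-.25)&(L[...,0]<.26)
    m=b&(Z>.141)&(Z<.155)
    v,u=np.nonzero(m);W=lane(rays('top',np.c_[u,v],.145))
    return b,W,Z,L
E
python3 - <<'E'
from h import *
f=np.load('last_top.npz');b,W,Z,L=findbin(f['p'],f['d'])
print(len(W));r=cv2.minAreaRect((W*1000).astype(np.float32));print(r);print(cv2.boxPoints(r))
for lo,hi in ((.141,.155),(.11,.141),(.09,.11)):
    m=b&(Z>lo)&(Z<hi);print(lo);print(cv2.boxPoints(cv2.minAreaRect((L[m]*1000).astype(np.float32))).round(1).tolist(), m.sum())
m=b&(Z>.04)&(Z<.058);print('floor',cv2.minAreaRect((L[m]*1000).astype(np.float32)))
m=b&(Z>.08)
im=np.zeros(b.shape,np.uint8);im[b]=80
im[b&(Z>.06)]=130;im[b&(Z>.09)]=190;im[b&(Z>.141)]=255
cv2.imwrite('pics/bin_z.png',cv2.resize(im[150:215,170:260],None,fx=7,fy=7,interpolation=0))
E
```

```text
212
((-125.87416076660156, -19.371952056884766), (105.07859802246094, 93.78618621826172), 89.28665924072266)
[[-173.41771   -71.32337 ]
 [ -79.63881   -72.49099 ]
 [ -78.33061    32.579468]
 [-172.10951    33.747086]]
0.141
[[-173.60000610351562, -71.19999694824219], [-79.5999984741211, -72.19999694824219], [-78.5, 33.099998474121094], [-172.39999389648438, 34.099998474121094]] 212
0.11
[[-174.10000610351562, -70.19999694824219], [-63.20000076293945, -72.30000305175781], [-61.20000076293945, 31.0], [-172.10000610351562, 33.0]] 139
0.09
[[-170.3000030517578, -67.5], [-34.400001525878906, -69.5], [-32.900001525878906, 29.399999618530273], [-168.8000030517578, 31.5]] 188
floor ((-104.73379516601562, -13.74155044555664), (89.34074401855469, 129.81251525878906), 88.63090515136719)
```

View pics/bin_z.png

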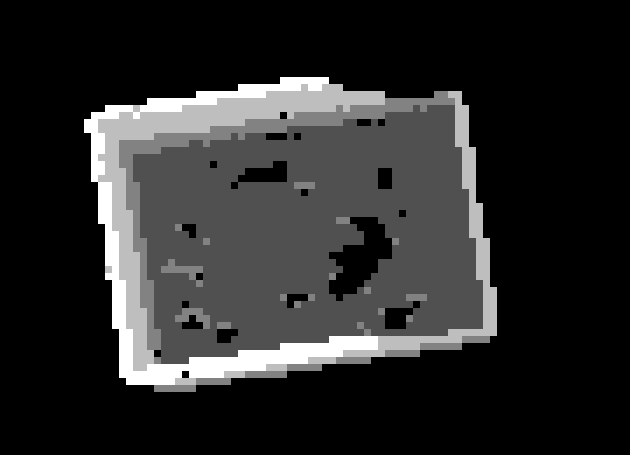

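```bash
cat >> h.py <<'E'
def pose(p,d,dbg=1):
    b,W,Z,L=findbin(p,d)
    xb=np.percentile(W[:,0],3); c=np.array([xb+.07,(W[:,1].max()+W[:,1].min())/2]); th=0
    for _ in range(4):
        e=np.array([np.cos(th),np.sin(th)]);n=np.array([-e[1],e[0]]);q=(W-c)@np.c_[e,n]
        k=(q[:,0]<-.058)&(abs(q[:,1])<.045);f=(q[:,1]>.046)&(q[:,0]>-.06);g=(q[:,1]<-.046)&(q[:,0]>-.06)
        pb=np.polyfit(q[k,1],q[k,0],1);pf=np.polyfit(q[f,0],q[f,1],1);pg=np.polyfit(q[g,0],q[g,1],1)
        if dbg:print('back',pb,k.sum(),'far',pf,f.sum(),'near',pg,g.sum())
        dth=np.average([-pb[0],pf[0],pg[0]],weights=[k.sum(),f.sum(),g.sum()])
        s=(pf[1]+pg[1])/2; c=c+n*s+e*(pb[1]+.067); th+=dth
    return c,th
E
python3 - <<'E'
from h import *
f=np.load('last_top.npz');c,th=pose(f['p'],f['d']);print(c,np.degrees(th))
E
```

```text
back [ 0.01620872 -0.0679241 ] 64 far [-0.01645129  0.04990623] 49 near [-0.01140028 -0.04963766] 80
back [ 0.00253323 -0.06699755] 64 far [-0.00221706  0.04977973] 49 near [-0.00070898 -0.04975807] 84
back [-0.00379958 -0.0670105 ] 64 far [-0.00054553  0.04976868] 49 near [ 0.00095728 -0.04976911] 84
back [ 0.00236389 -0.06698944] 64 far [-0.00204772  0.04976908] 49 near [-0.00054017 -0.04976871] 84
[-0.10325372 -0.01906673] -0.9141344796346389
```

```bash
cat >> h.py <<'E'
def go(lx,ly,z,fh):
    """shift cm / twist deg to put TCP at lane (lx,ly) m, z, with finger line heading fh deg in lane frame"""
    s=bot.read_state();T=cv2.Rodrigues(np.array(s['tcp_rot']))[0]
    w=world(np.array([lx,ly]));D=np.array([*w,z])-s['tool_pos']
    y=T[:,1];cur=np.degrees(np.arctan2(y@np.r_[ey,0],y@np.r_[ex,0]))
    tw=(cur-fh+90)%180-90
    print('shift cm',(D@T*100).round(2),'twist',round(tw,2),'tilt',T[:,2].round(3),'lane now',lane(s['tool_pos'])*1000,s['tool_pos'][2],'F',s['wrist_force'].round(2),'fz',s['time'],'q6',s['q'][5])
E
python3 - <<'E'
from h import *
go(-.108,-.125,.23,0)
f=np.load('last_top.npz');X=cloud('top',f['d'])
for u,v in ((222,257),(205,240),(235,240),(163,240),(130,163)): print(lane(X[v,u]),X[v,u,2])
E
```

```text
shift cm [ 42.61 -58.78   0.13] twist 18.47 tilt [-0.001  0.002 -1.   ] lane now [ 584.48403175 -342.85932511] 0.23004116315091533 F [-0.38 -0.35 -0.43] fz 0.1 q6 -0.036901239657456536
[-0.11890636 -0.21950933] 0.0012194062736348155
[-0.15919462 -0.16336668] 0.0018764874836074696
[-0.07433843 -0.17795795] -0.0014346248769108172
[-0.27379746 -0.14380797] 0.023643912900933817
[-0.32484833  0.08190315] 0.06243864833311452
```

step_arm([
  [5, 1, -1.5, 0, 1],
  [5, 3, -4.1, 0, 2],
  [5, 5.5, -7.6, 0, 3],
  [5, 8, -11, 0, 4],
  [5, 10.6, -14.7, 0, 5],
  [5, 13.3, -18.4, 0, 6],
  [5, 16, -22.1, 0, 7],
  [5, 18.7, -25.8, 0, 8],
  [5, 21.4, -29.5, 0, 9],
  [5, 24.1, -33.2, 0, 10],
  [5, 26.8, -36.9, 0, 11],
  [5, 29.5, -40.6, 0, 12],
  [5, 32.2, -44.3, 0, 13],
  [5, 34.9, -48, 0, 14],
  [5, 37.3, -51.5, 0, 15],
  [5, 39.5, -54.5, 0, 16.5],
  [5, 41, -56.6, 0, 17.5],
  [5, 42, -58, 0, 18],
  [5, 42.6, -58.8, 0, 18.5],
  [5, 42.6, -58.8, 0, 18.5],
])

```text
time: 2.1
tool_pos: [0.4189, 0.1168, 0.2309]
tcp_rot: [-3.133, -0.236, 0.001]
wrist_force: [-0.5, -0.7, 0.3]
width: 0.582
grip_force: 0.0
```

Run:
```python
from h import *
go(-.108,-.105,.085,0); print(bot.read_state()['width'])
```

```text
shift cm [ 2.02  0.07 14.59] twist 0.1 tilt [-0.001  0.    -1.   ] lane now [-108.6695716 -125.0602391] 0.2308967594688502 F [-0.52 -0.7   0.32] fz 2.1 q6 1.634984331238536
0.5816123478882095
```

step_arm([
  [5, 0.2, 0, 1.5, 0],
  [5, 0.4, 0, 4, 0],
  [5, 0.6, 0, 7, 0],
  [5, 0.8, 0, 10, 0],
  [5, 0.8, 0, 12.5, 0],
  [5, 0.8, 0, 14, 0],
  [5, 0.8, 0, 14.6, 0],
  [5, 0.8, 0, 14.6, 0],
])

```text
time: 2.9
tool_pos: [0.4261, 0.1162, 0.0844]
tcp_rot: [3.133, 0.231, -0.004]
wrist_force: [0.7, 0.2, 0.0]
width: 0.586
grip_force: 0.0
```

Run:
```python
from h import *
go(-.108,-.065,.085,0)
p,d=snap('top')
c=cv2.resize(p[140:260,160:280],None,fx=5,fy=5,interpolation=cv2.INTER_CUBIC)[:,:,::-1]
p,d=snap('scene')
e=cv2.resize(p[150:260,170:280],(600,600),interpolation=cv2.INTER_CUBIC)[:,:,::-1]
cv2.imwrite('pics/near.png',cv2.resize(np.hstack([c,e]),(800,400)))
```

```text
shift cm [ 5.3  -0.11 -0.07] twist -0.05 tilt [-0.002 -0.001 -1.   ] lane now [-106.97233352 -117.95720882] 0.08442117123965208 F [0.73 0.22 0.05] fz 2.9 q6 1.6333351965153622
```

View pics/near.png

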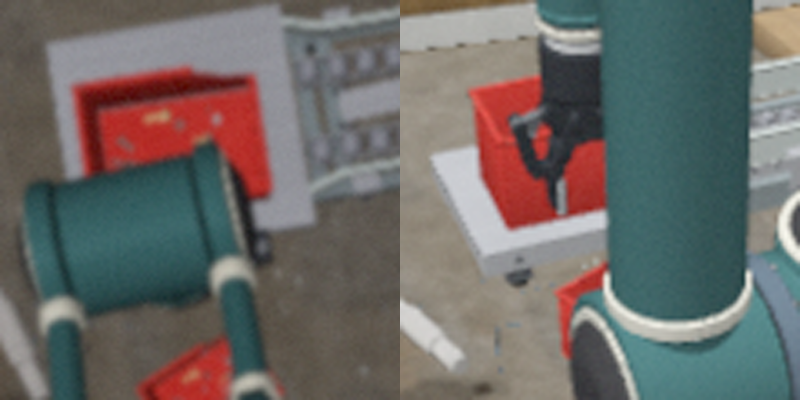

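The image shows the open fingers standing just in front of the near side wall, parallel to it. Now I push sideways slowly, staying a little short.

step_arm([
  [5, 0.6, 0, 0, 0],
  [5, 1.3, 0, 0, 0],
  [5, 2, 0, 0, 0],
  [5, 2.5, 0, 0, 0],
  [5, 2.8, 0, 0, 0],
  [5, 3.1, 0, 0, 0],
  [5, 3.3, 0, 0, 0],
  [5, 3.5, 0, 0, 0],
  [5, 3.7, 0, 0, 0],
  [5, 3.9, 0, 0, 0],
  [5, 4.1, 0, 0, 0],
])

```text
time: 4.1
tool_pos: [0.4668, 0.1228, 0.0849]
tcp_rot: [3.133, 0.232, -0.003]
wrist_force: [-2.9, -0.6, -0.3]
width: 0.588
grip_force: 0.0
```

Run:
```python
from h import *
go(-.108,-.065,.085,0)
```

```text
shift cm [ 1.17 -0.05 -0.02] twist -0.02 tilt [-0.002 -0.    -1.   ] lane now [-107.52729722  -76.70787138] 0.08486193682078655 F [-2.89 -0.6  -0.27] fz 4.1 q6 1.628355753847183
```

step_arm([
  [5, 0.2, 0, 0, 0],
  [5, 0.4, 0, 0, 0],
  [5, 0.6, 0, 0, 0],
  [5, 0.8, 0, 0, 0],
  [5, 0.95, 0, 0, 0],
  [5, 0.95, 0, 0, 0],
  [5, 0.3, 0, 0, 0],
  [5, -1, 0, 0, 0],
  [5, -3, 0, 0, 0],
  [5, -5, 0, -1, 0],
  [5, -6, 0, -4, 0],
  [5, -6.5, 0, -8, 0],
  [5, -6.5, 0, -12, 0],
  [5, -6.5, 0, -14, 0],
])

```text
time: 5.5
tool_pos: [0.4044, 0.1136, 0.2295]
tcp_rot: [-3.132, -0.232, -0.011]
wrist_force: [0.2, 0.9, 1.1]
width: 0.585
grip_force: 0.0
```

Run:
```python
from h import *
p,d=snap('top','t2.png')
try:
    c,th=pose(p,d,1);print(c,np.degrees(th))
except Exception as e: print(e)
go(-.108,-.065,.085,0)
```

```text
expected non-empty vector for x
shift cm [ 7.160e+00 -1.000e-02  1.478e+01] twist -0.02 tilt [ 0.011  0.002 -1.   ] lane now [-107.83790262 -138.28220665] 0.2319930983099786 F [0.66 0.44 3.03] fz 5.55 q6 1.6374542912452008
```

Run:
```python
from h import *
go(-.225,-.0,.23,90)
```

```text
shift cm [ 13.82 -11.72   0.36] twist 89.98 tilt [ 0.011  0.002 -1.   ] lane now [-107.83790262 -138.28220665] 0.2319930983099786 F [0.66 0.44 3.03] fz 5.55 q6 1.6374542912452008
```

step_arm([
  [5, 0.5, -0.5, 0, -4],
  [5, 1.5, -1.5, 0, -12],
  [5, 3, -3, 0, -20],
  [5, 4.5, -4.5, 0, -28],
  [5, 6, -6, 0, -36],
  [5, 7.5, -7.2, 0, -44],
  [5, 9, -8.4, 0, -52],
  [5, 10.3, -9.4, 0, -60],
  [5, 11.5, -10.2, 0, -68],
  [5, 12.5, -11, 0, -76],
  [5, 13.3, -11.5, 0, -83],
  [5, 13.8, -11.7, 0, -88],
  [5, 13.8, -11.7, 0.3, -90],
  [5, 13.8, -11.7, 0.3, -90],
])

```text
time: 6.95
tool_pos: [0.5217, 0.2492, 0.2212]
tcp_rot: [-2.051, -2.379, 0.002]
wrist_force: [-0.2, -0.9, 0.1]
width: 0.586
grip_force: 0.0
```

Run:
```python
from h import *
p,d=snap('top','t3.png')
try:
    c,th=pose(p,d,1);print(c,np.degrees(th))
except Exception as e: print(e)
go(-.225,-.0,.095,90)
q,_=snap('scene')
cv2.imwrite('pics/v3.png',cv2.resize(np.hstack([cv2.resize(p[120:240,150:300],(400,320)),cv2.resize(q[150:270,150:300],(400,320))]),(800,320))[:,:,::-1])
```

```text
back [ 0.00254272 -0.06810377] 61 far [-0.00096377  0.05032557] 46 near [ 0.00179112 -0.04929503] 82
back [ 0.00226537 -0.06699864] 61 far [-0.00068643  0.04981134] 46 near [ 0.00217724 -0.04975139] 84
back [ 0.0023339  -0.06699994] 61 far [-0.00075495  0.04978137] 46 near [ 0.00210896 -0.04978135] 84
back [ 0.0023342 -0.067    ] 61 far [-0.00075525  0.04978136] 46 near [ 0.00210866 -0.04978136] 84
[-0.10359645 -0.00321431] -0.011981444558547492
shift cm [ 0.07  0.39 12.65] twist -0.07 tilt [-0.001 -0.    -1.   ] lane now [-224.35947738   -3.78664867] 0.22149438123733117 F [ 0.12 -0.58  0.03] fz 7.0 q6 0.2552443071274497
```

View pics/v3.png

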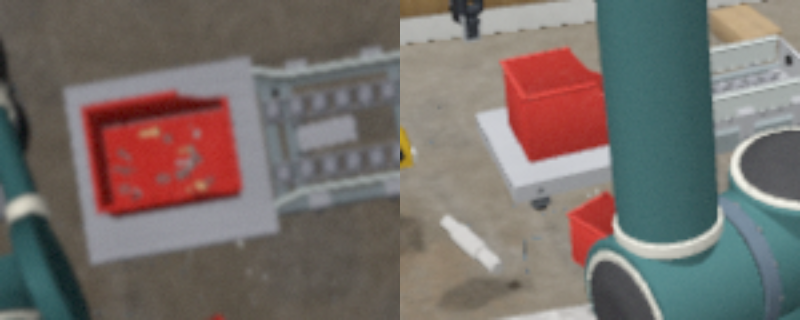

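The bin is now square (0.0°), but y is −3 mm. I am doing one more side push of 3 mm to centre it.

step_arm([
  [5, -0.5, -1, -0.5, 4],
  [5, -1, -2.5, -1, 12],
  [5, -2, -5, -1, 20],
  [5, -3, -7.5, -1, 28],
  [5, -4, -9.5, -1, 36],
  [5, -5.2, -11, -1, 44],
  [5, -6.5, -12.2, -1, 52],
  [5, -7.8, -12.8, -1, 60],
  [5, -9, -13, -1, 68],
  [5, -10, -13, -1, 76],
  [5, -11, -13, -1, 83],
  [5, -11.6, -13, -1, 88],
  [5, -11.7, -13, -1, 90],
  [5, -11.7, -13, -1, 90],
])

```text
time: 8.45
tool_pos: [0.4109, 0.1142, 0.2323]
tcp_rot: [-3.133, -0.23, -0.001]
wrist_force: [-0.6, 0.5, 0.7]
width: 0.587
grip_force: 0.0
```

Run:
```python
from h import *
go(-.108,-.115,.085,0)
```

```text
shift cm [ 1.82 -0.08 14.73] twist -0.1 tilt [ 0.001  0.    -1.   ] lane now [-107.22810275 -133.26539986] 0.2323334761386231 F [-0.61  0.46  0.65] fz 8.45 q6 1.636806639543309
```

step_arm([
  [5, 0.4, 0, 2, 0],
  [5, 0.8, 0, 5, 0],
  [5, 1.2, 0, 9, 0],
  [5, 1.6, 0, 12, 0],
  [5, 1.8, 0, 14, 0],
  [5, 2, 0, 14.7, 0],
  [5, 3, 0, 14.7, 0],
  [5, 4.2, 0, 14.7, 0],
  [5, 5.2, 0, 14.7, 0],
  [5, 5.8, 0, 14.7, 0],
  [5, 6.1, 0, 14.7, 0],
  [5, 6.3, 0, 14.7, 0],
  [5, 6.5, 0, 14.7, 0],
  [5, 6.7, 0, 14.7, 0],
  [5, 6.8, 0, 14.7, 0],
  [5, 6.9, 0, 14.7, 0],
  [5, 6.9, 0, 14.7, 0],
])

```text
time: 10.15
tool_pos: [0.4787, 0.1246, 0.0849]
tcp_rot: [3.133, 0.232, -0.002]
wrist_force: [-2.9, -0.4, 0.5]
width: 0.587
grip_force: 0.0
```

Run:
```python
from h import *
go(-.108,-.115,.085,0)
```

```text
shift cm [-5.03 -0.05 -0.01] twist -0.02 tilt [-0.001 -0.    -1.   ] lane now [-107.51156917  -64.72652367] 0.0848759175201772 F [-2.88 -0.43  0.53] fz 10.15 q6 1.6270546658390874
```

Now I retreat, rise, and swing behind the back wall.

step_arm([
  [5, -0.5, 0, 0, 0],
  [5, -2, 0, 0, 0],
  [5, -4, 0, 0, 0],
  [5, -6, 0, -2, 0],
  [5, -7, 0, -5, 0],
  [5, -7, 0, -9, 0],
  [5, -7, 0, -12.5, 0],
  [5, -7, 0, -14, 0],
])

```text
time: 10.95
tool_pos: [0.4115, 0.1147, 0.2295]
tcp_rot: [-3.132, -0.232, -0.012]
wrist_force: [-0.0, 0.3, 1.2]
width: 0.585
grip_force: 0.0
```

step_arm([
  [5, 0.5, -0.5, 0, -4],
  [5, 1.5, -1.5, 0, -12],
  [5, 3, -3, 0, -20],
  [5, 4.5, -4.5, 0, -28],
  [5, 6, -6, 0, -36],
  [5, 7.5, -7.2, 0, -44],
  [5, 9, -8.4, 0, -52],
  [5, 10.3, -9.4, 0, -60],
  [5, 11.5, -10.2, 0, -68],
  [5, 12.5, -11, 0, -76],
  [5, 13.2, -11.5, 0, -83],
  [5, 13.5, -11.7, 0, -88],
  [5, 13.5, -11.7, 0.3, -90],
  [5, 13.5, -11.7, 0.3, -90],
])

```text
time: 12.35
tool_pos: [0.5257, 0.2498, 0.2219]
tcp_rot: [-2.051, -2.379, 0.001]
wrist_force: [0.2, -0.6, -0.4]
width: 0.586
grip_force: 0.0
```

Run:
```python
from h import *
p,d=snap('top','t4.png')
c,th=pose(p,d,0);print(c,np.degrees(th))
go(c[0]-.068-.011-.02,c[1],.096,90)
```

```text
[-0.10351331 -0.00140641] -0.14957294296139248
shift cm [-2.18 -0.17 12.61] twist -0.07 tilt [-0. -0. -1.] lane now [-224.37448647    0.31430481] 0.22210713741345853 F [ 0.02  0.97 -0.13] fz 12.4 q6 0.25356295608639506
```

step_arm([
  [5, 0, 0, 1.5, 0],
  [5, 0, 0, 4, 0],
  [5, 0, 0, 7, 0],
  [5, 0, 0, 10, 0],
  [5, 0, 0, 12, 0],
  [5, -0.4, 0, 12.6, 0],
  [5, -1.2, 0, 12.6, 0],
  [5, -2, 0, 12.6, 0],
  [5, -2.7, 0, 12.6, 0],
  [5, -3.3, 0, 12.6, 0],
  [5, -3.8, 0, 12.6, 0],
  [5, -4.2, 0, 12.6, 0],
  [5, -4.6, 0, 12.6, 0],
  [5, -5, 0, 12.6, 0],
  [5, -5.4, 0, 12.6, 0],
  [5, -5.8, 0, 12.6, 0],
  [5, -6.2, 0, 12.6, 0],
  [5, -6.6, 0, 12.6, 0],
  [5, -7, 0, 12.6, 0],
])

```text
time: 14.3
tool_pos: [0.5368, 0.1804, 0.0962]
tcp_rot: [-2.051, -2.379, 0.0]
wrist_force: [-0.0, 3.4, 2.6]
width: 0.586
grip_force: 0.0
```

Run:
```python
from h import *
p,d=snap('top','t5.png')
c,th=pose(p,d,1);print(c,np.degrees(th))
go(.093,0,.096,90)
```

```text
Traceback (most recent call last):
  File "h.py", line 37, in pose
    pb=np.polyfit(q[k,1],q[k,0],1);pf=np.polyfit(q[f,0],q[f,1],1);pg=np.polyfit(q[g,0],q[g,1],1)
TypeError: expected non-empty vector for x
```

```bash
cat >> h.py <<'E'
def sides(p,d,xc):
    b,W,Z,L=findbin(p,d)
    out=[]
    for s in (1,-1):
        k=(W[:,1]*s>.04)&(W[:,1]*s<.065)&(W[:,0]<xc+.03)
        q=W[k]
        if k.sum()<8: out.append(None);continue
        P=np.polyfit(q[:,0]-xc,q[:,1],1);out.append((k.sum(),round(P[1]*1000,2),round(np.degrees(P[0]),2),(q[:,0].min()-xc).round(3)))
    f=b&(Z>.06);v,u=np.nonzero(b&(Z>.085)&(Z<.105));F=lane(rays('top',np.c_[u,v],.095))
    k=F[:,0]>np.percentile(F[:,0],98)-.006; k&=abs(F[:,1])<.04
    P=np.polyfit(F[k,1],F[k,0],1) if k.sum()>8 else None
    print('far/near rim mm,deg',out,'front x,slope deg',P if P is None else (P[1].round(4),np.degrees(-P[0]).round(2)))
E
python3 - <<'E'
from h import *
f=np.load('last_top.npz');s=bot.read_state();xc=lane(s['tool_pos'])[0]+.079
print(xc);sides(f['p'],f['d'],xc)
go(.093,0,.096,90)
E
```

```text
-0.07453949970443195
far/near rim mm,deg [(np.int64(37), np.float64(48.2), np.float64(0.42), np.float64(-0.039)), (np.int64(65), np.float64(-51.76), np.float64(-0.25), np.float64(-0.037))] front x,slope deg (np.float64(-0.0047), np.float64(-0.28))
shift cm [-24.65  -0.08   0.03] twist -0.03 tilt [-0.    -0.001 -1.   ] lane now [-153.5394997     0.91700675] 0.09613000962506457 F [-0.36  1.04 -0.11] fz 14.35 q6 0.1320823871597739
```

step_arm([
  [5, -0.4, 0, 0, 0],
  [5, -0.9, 0, 0, 0],
  [5, -1.4, 0, 0, 0],
  [5, -1.9, 0, 0, 0],
  [5, -2.4, 0, 0, 0],
  [5, -2.9, 0, 0, 0],
  [5, -3.4, 0, 0, 0],
  [5, -3.9, 0, 0, 0],
  [5, -4.4, 0, 0, 0],
  [5, -4.9, 0, 0, 0],
  [5, -5.4, 0, 0, 0],
  [5, -5.9, 0, 0, 0],
  [5, -6.4, 0, 0, 0],
  [5, -6.8, 0, 0, 0],
  [5, -7.1, 0, 0, 0],
])

```text
time: 15.85
tool_pos: [0.5473, 0.11, 0.0962]
tcp_rot: [2.051, 2.379, -0.0]
wrist_force: [-0.2, 1.8, -0.4]
width: 0.584
grip_force: 0.0
```

Run:
```python
from h import *
p,d=snap('top');s=bot.read_state();xc=lane(s['tool_pos'])[0]+.079
print(xc);sides(p,d,xc)
go(.093,0,.096,90)
cv2.imwrite('pics/v6.png',cv2.resize(p[120:220,210:350],None,fx=5.5,fy=5.5,interpolation=cv2.INTER_CUBIC)[:,:,::-1])
```

```text
-0.003576135017485396
far/near rim mm,deg [(np.int64(24), np.float64(48.05), np.float64(0.75), np.float64(-0.014)), (np.int64(64), np.float64(-51.42), np.float64(-3.13), np.float64(-0.068))] front x,slope deg (np.float64(0.0669), np.float64(-0.19))
shift cm [-17.56  -0.08   0.03] twist -0.04 tilt [-0.    -0.001 -1.   ] lane now [-82.57613502   0.95313186] 0.09619238396561385 F [-0.84  0.08 -0.08] fz 15.9 q6 0.006103871321266532
```

View pics/v6.png

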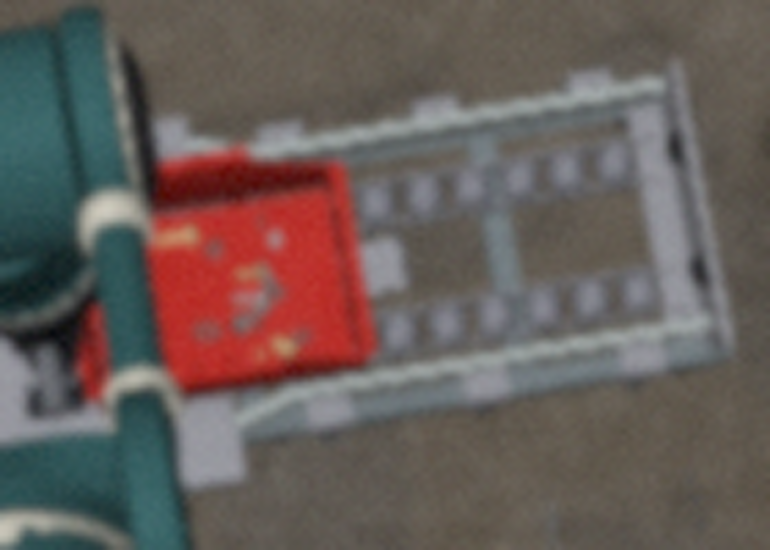

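The view shows the bin's front between the rails at (360,260), with similar gaps at both rails (about y=143 and 380). I push on.

step_arm([
  [5, -0.4, 0, 0, 0],
  [5, -0.9, 0, 0, 0],
  [5, -1.4, 0, 0, 0],
  [5, -1.9, 0, 0, 0],
  [5, -2.4, 0, 0, 0],
  [5, -2.9, 0, 0, 0],
  [5, -3.4, 0, 0, 0],
  [5, -3.9, 0, 0, 0],
  [5, -4.4, 0, 0, 0],
  [5, -4.9, 0, 0, 0],
  [5, -5.4, 0, 0, 0],
  [5, -5.9, 0, 0, 0],
  [5, -6.4, 0, 0, 0],
  [5, -6.9, 0, 0, 0],
  [5, -7.4, 0, 0, 0],
  [5, -7.9, 0, 0, 0],
  [5, -8.4, 0, 0, 0],
  [5, -8.9, 0, 0, 0],
  [5, -9.4, 0, 0, 0],
  [5, -9.8, 0, 0, 0],
])

```text
time: 17.9
tool_pos: [0.5618, 0.0131, 0.0963]
tcp_rot: [2.051, 2.379, 0.0]
wrist_force: [-1.2, 1.0, -0.8]
width: 0.588
grip_force: 0.0
```

Run:
```python
from h import *
p,d=snap('top');s=bot.read_state();xc=lane(s['tool_pos'])[0]+.079
print(xc);sides(p,d,xc)
go(.093,0,.096,90)
cv2.imwrite('pics/v7.png',cv2.resize(p[120:220,230:360],None,fx=5.5,fy=5.5,interpolation=cv2.INTER_CUBIC)[:,:,::-1])
```

```text
0.09457856694026469
far/near rim mm,deg [None, (np.int64(62), np.float64(-51.63), np.float64(-1.08), np.float64(-0.065))] front x,slope deg (np.float64(0.1656), np.float64(0.13))
shift cm [-7.74 -0.11  0.04] twist -0.03 tilt [ 0.    -0.001 -1.   ] lane now [15.57856694  1.13189109] 0.09638380816899277 F [-0.13 -1.15 -0.1 ] fz 17.95 q6 -0.16888968137804358
```

View pics/v7.png

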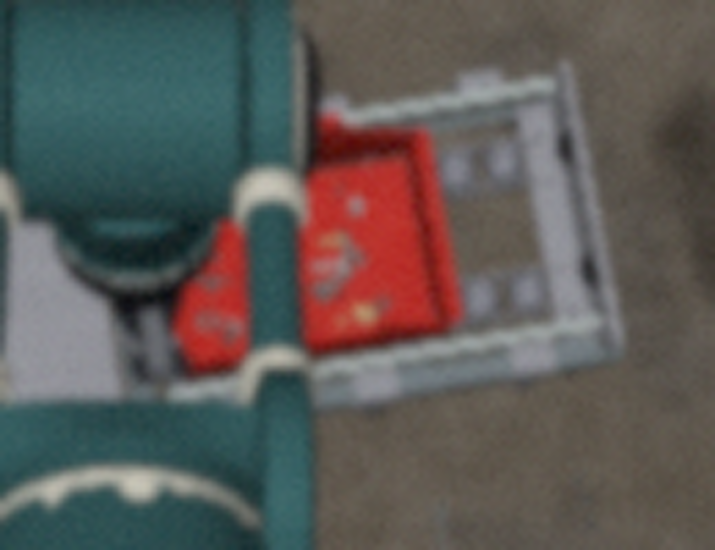

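The bin runs straight, clear of both rails, with about 77 mm to go.

step_arm([
  [5, -0.4, 0, 0, 0],
  [5, -0.9, 0, 0, 0],
  [5, -1.4, 0, 0, 0],
  [5, -1.9, 0, 0, 0],
  [5, -2.4, 0, 0, 0],
  [5, -2.9, 0, 0, 0],
  [5, -3.4, 0, 0, 0],
  [5, -3.9, 0, 0, 0],
  [5, -4.4, 0, 0, 0],
  [5, -4.9, 0, 0, 0],
  [5, -5.4, 0, 0, 0],
  [5, -5.8, 0, 0, 0],
  [5, -6.2, 0, 0, 0],
  [5, -6.5, 0, 0, 0],
  [5, -6.8, 0, 0, 0],
  [5, -7, 0, 0, 0],
  [5, -7.2, 0, 0, 0],
  [5, -7.3, 0, 0, 0],
])

```text
time: 19.75
tool_pos: [0.5724, -0.0588, 0.0962]
tcp_rot: [-2.051, -2.379, 0.0]
wrist_force: [-0.3, 1.0, 0.2]
width: 0.584
grip_force: 0.0
```

Run:
```python
from h import *
go(.093,0,.096,90)
```

```text
shift cm [-0.53 -0.09  0.02] twist -0.03 tilt [-0. -0. -1.] lane now [87.67332019  0.89154653] 0.09623803951780593 F [-0.32  1.05  0.19] fz 19.75 q6 -0.29337888478394714
```

step_arm([
  [5, -0.1, 0, 0, 0],
  [5, -0.2, 0, 0, 0],
  [5, -0.3, 0, 0, 0],
  [5, -0.4, 0, 0, 0],
  [5, -0.5, 0, 0, 0],
  [5, -0.5, 0, 0, 0],
])

```text
time: 20.35
tool_pos: [0.5726, -0.0596, 0.0968]
tcp_rot: [-2.049, -2.375, -0.006]
wrist_force: [-3.6, 15.5, 6.9]
width: 0.59
grip_force: 0.0
```

step_arm([
  [5, -0.1, 0, 0, 0],
  [5, -0.1, 0, 0, 0],
])

```text
time: 20.55
tool_pos: [0.5727, -0.0597, 0.0971]
tcp_rot: [-2.048, -2.374, -0.007]
wrist_force: [-3.6, 18.9, 7.1]
width: 0.584
grip_force: 0.0
```

Firm contact at 19 N, so it looks home. I back off straight, rise, and look.

step_arm([
  [5, 0.4, 0, 0, 0],
  [5, 0.8, 0, 0, 0],
  [5, 1.4, 0, 0, 0],
  [5, 2.5, 0, 0, 0],
  [5, 4, 0, 0, 0],
  [5, 6, 0, -1, 0],
  [5, 9, 0, -3, 0],
  [5, 12, 0, -6, 0],
  [5, 15, 0, -9, 0],
  [5, 18, 0, -11, 0],
  [5, 21, 0, -12, 0],
  [5, 24, 0, -12, 0],
  [5, 27, 0, -12, 0],
  [5, 29, 0, -12, 0],
  [5, 30, 0, -12, 0],
])

```text
time: 22.05
tool_pos: [0.5282, 0.2345, 0.2162]
tcp_rot: [-2.048, -2.382, -0.0]
wrist_force: [-0.7, -0.4, -0.9]
width: 0.582
grip_force: 0.0
```

Run:
```python
from h import *
p,d=snap('top');c,th=pose(p,d,1);print(c,np.degrees(th))
X=cloud('top',d);L=lane(X);Z=X[...,2]
g=~redmask(p)
for x in np.arange(.03,.105,.01):
    m=g&(abs(L[...,0]-x)<.005)&(abs(L[...,1])<.011); print(round(x,2),m.sum(),np.round(np.median(Z[m])*1000,1) if m.any() else None)
go(.093,0,.096,90)
A=cv2.resize(p[120:220,230:350],(600,500),interpolation=cv2.INTER_CUBIC)[:,:,::-1]
cv2.imwrite('pics/v8.png',A)
```

```text
back [ 0.00079106 -0.06744706] 78 far [0.00168567 0.05038541] 65 near [-0.00559558 -0.05049747] 85
back [-0.00107519 -0.06700007] 78 far [0.0035484  0.05044068] 65 near [-0.00373005 -0.05043867] 85
back [-0.00108629 -0.067     ] 78 far [0.00355947 0.05043968] 65 near [-0.00371896 -0.05043967] 85
back [-0.00108636 -0.067     ] 78 far [0.00355954 0.05043967] 65 near [-0.00371889 -0.05043967] 85
[ 0.16885257 -0.00142067] -0.10813767762245065
0.03 28 21.9
0.04 24 35.8
0.05 33 38.4
0.06 31 43.5
0.07 32 46.8
0.08 36 49.3
0.09 33 53.3
0.1 19 1.3
shift cm [-30.25  -0.1   11.98] twist 0.1 tilt [-0.     0.001 -1.   ] lane now [-209.39909629    0.53003182] 0.21614899178001742 F [ 0.36  1.86 -0.93] fz 22.1 q6 0.22430731488206965
```

View pics/v8.png

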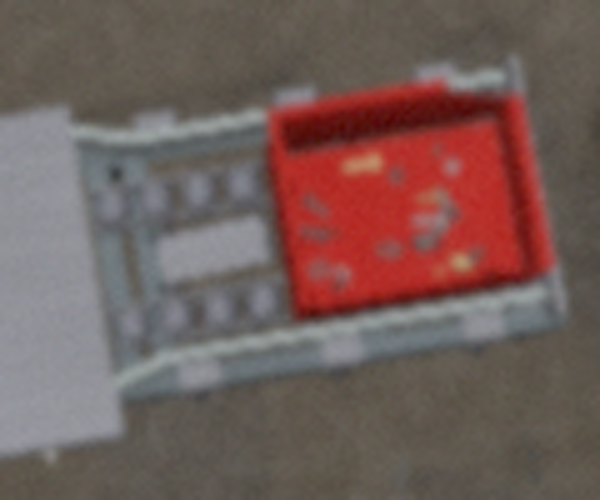

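Run:
```python
from h import *
f=np.load('last_top.npz');p,d=f['p'],f['d'];X=cloud('top',d);L=lane(X);Z=X[...,2];r=redmask(p)
hsv=cv2.cvtColor(p,cv2.COLOR_RGB2HSV)
print('tongue tip',lane(rays('top',[[283.6,167]],.055)),'profile along y~0 (x, z, gray, red)')
for x in np.r_[np.arange(.02,.046,.004),np.arange(.082,.112,.003),np.arange(.215,.262,.003)]:
    m=(abs(L[...,0]-x)<.002)&(abs(L[...,1])<.02)
    if m.any(): print(round(x,3),np.round(np.percentile(Z[m]*1000,[10,50,90])),int(p[m].mean(1).mean()),round(r[m].mean(),2))
m=~r&(Z>.065)&(Z<.09)&(L[...,0]>.22)&(L[...,0]<.27)&(abs(L[...,1])<.045)
v,u=np.nonzero(m);W=lane(rays('top',np.c_[u,v],.08));print('stop plate top',np.percentile(W[:,0],[2,25,50,75,98]))
```

```text
tongue tip [[ 0.0963789  -0.00116089]] profile along y~0 (x, z, gray, red)
0.02 [-3.  0.  4.] 97 0.0
0.024 [16. 22. 26.] 112 0.0
0.028 [19. 22. 26.] 116 0.0
0.032 [18. 23. 30.] 115 0.0
0.036 [21. 36. 40.] 124 0.0
0.04 [21. 35. 40.] 126 0.0
0.044 [32. 37. 40.] 132 0.0
0.082 [ 2. 50. 52.] 132 0.0
0.085 [ 1. 52. 55.] 128 0.0
0.088 [ 1. 53. 55.] 128 0.0
0.091 [ 1. 54. 58.] 123 0.0
0.094 [-1. 51. 58.] 110 0.0
0.097 [-1. 43. 47.] 95 0.07
0.1 [  1. 144. 147.] 80 0.77
0.103 [ -0.  83. 147.] 76 0.75
0.106 [ -2.   2. 147.] 76 0.29
0.215 [45. 47. 50.] 92 1.0
0.218 [45. 48. 50.] 91 1.0
0.221 [46. 47. 49.] 91 1.0
0.224 [45. 48. 51.] 89 1.0
0.227 [46. 48. 52.] 88 1.0
0.23 [44. 48. 51.] 87 1.0
0.233 [46. 63. 96.] 70 1.0
0.236 [ 52.  81. 101.] 68 1.0
0.239 [ 95.  99. 102.] 100 0.86
0.242 [ 97.  99. 101.] 103 0.3
0.245 [79. 80. 82.] 107 0.0
0.248 [78. 80. 82.] 104 0.0
stop plate top [0.24566366 0.24602284 0.2464156  0.24681123 0.24739755]
```

The catch is up, with its tip at about 54 mm and sloping. The bin's centre, taken from both rim ends, is at x ≈ 171.6 mm, y ≈ −1 mm, against the stop and clear of both rails. The robot is clear, so I'm handing in.

```bash
python3 -c "
from workcell import bot
print(bot.finish_job())"
```

```text
the job is handed in; nothing more can be done
None
```

The larger bin is in the lane, firm against the end stop with the catch up behind it and both rails untouched by the pictures; the arm finished clear and I handed the job in at about 22 s, with no verdict returned.

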